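# Open a vial carrier: lid off, two squeeze catches, gate held wide

## Task

Open the aluminium vial carrier so that a colleague can draw the full-width rack out through its front: lift the loose lid off by its knob and set it down gently, flat on the clear worktop to the right of the carrier, then squeeze the safety catch fully home, then squeeze the main catch fully home, and swing the barred gate towards you by its upright pull, past its half-way detent until it stands square to the front or nearly so. The gate springs back if let go, so finish while still holding it wide open, and leave the other things on the bench where they are.

Things in the scene. Friction and masses are not known exactly. Their poses are not given: they have to be found in the camera images.
- carrier: Fixed aluminium box on the worktop, 94 mm deep (x), 184 mm wide (y) plus 24 mm for a handle on each side, walls 100 mm high. Origin on the worktop under its middle; x points from front to back, y to its left. Its front is a barred gate at x = -0.05, 100 mm high, hinged at the left (y = +0.09). The lid blocks the safety catch, the safety catch blocks the main catch, whose bolt holds the gate.
- lid: Loose steel lid, about 0.25 kg, 92 mm (x) by 188 mm (y), lying on the carrier behind the catches, same yaw. Origin: middle of the underside of its 12 mm deep rim, which hangs into the carrier (z = 0.088 there, 0 when set down flat). The plate's top is 16 mm above the origin. Lift it straight up 20 mm first. Right of the carrier, level with the gate and nearer the robot, the worktop is clear.
- lid_knob (a point): Middle of the head of the lid's black knob, 32 mm above the lid's origin: an upright cylinder of 28 mm diameter, from 7 to 25 mm above the plate.
- safety_catch (a joint): 0 locked, 0.014 m fully squeezed, free from 0.010; 4 N friction, stays where left. On the gate's top edge, nearer the hinge: a dark tab (14 mm wide) in front slides along carrier +x towards a fixed steel post of equal width; squeeze the two together: 39 mm over the outer faces at 0, 25 mm at 0.014. A low flat bar behind the post (top z = 0.108) slides too. With the lid on it stops at 0.006.
- safety_tab (a point): Middle of the front (outer) face of the safety catch's moving tab, at the height to squeeze (z = 0.122; the tab reaches z = 0.130). It moves with the catch and gate.
- safety_post (a point): Middle of the rear (outer) face of the safety catch's fixed post, same height; the post reaches z = 0.130. Keep fingertips above z = 0.110 here, above the low bar.
- main_catch (a joint): 0 bolted, 0.014 m fully squeezed, bolt clear at 0.010; 4 N friction, stays where left. On the gate's top edge, nearer its free end: a dark tab (14 mm wide) slides along the gate to the left (carrier +y) towards a fixed steel post 10 mm wide; squeeze the two together: 36 mm over the outer faces at 0, 22 mm at 0.014. Blocked at 0.004 until the safety catch is squeezed.
- main_tab (a point): Middle of the right (outer) face of the main catch's moving tab, at the height to squeeze (z = 0.124; the tab reaches z = 0.132). It moves with the catch and gate.
- main_post (a point): Middle of the left (outer) face of the main catch's fixed post, same height; the post reaches z = 0.132. Keep fingertips above z = 0.114 here: the bolt's guide beside it reaches z = 0.1125.
- gate (a joint): Gate angle, rad: 0 shut, grows as the right end swings forward (clockwise from above); stop at 1.65; wide open is over 1.35. A spring pulls it shut (0.08 N m at 0, 0.21 at 1.6). A spring plunger (bracket over the hinge, up to z = 0.136, ends 33 mm from it) rides over a rib from 0.3 to 0.85: 3 to 5 N more at the pull. Let go beyond it, the gate comes back to rest at 0.85.
- pull_top (a point): Point at z = 0.120 on the axis of the gate's pull: an upright black round bar, 12 mm diameter, rounded top at z = 0.135, standing 36 mm in front of the gate and 160 mm along it from the hinge line (radius 164 mm); free all round above z = 0.100. Swings with the gate. Pinched from above, the bar can turn between the fingers.
- gate_pull: The same pull as a part of the gate; origin on the gate's hinge line at the worktop's height, turning with the gate.
- gate_hinge (a point): Point on the upright hinge line of the gate at z = 0.120, fixed to the carrier at its left front corner.
- mortar: White mortar, fixed on the bench, 98 mm across, 45 mm high, bystander; origin under its middle.
- timer: Small bench timer, 62 x 68 x 22 mm, bystander; origin under its middle.
- marker: Pen-like marker, 130 mm long, 15 mm thick, lying on the bench, bystander; origin under its middle.
- tweezers: Steel tweezers, 129 mm long, 9 mm high, lying on the bench near its front edge, bystander; origin under their middle.

How it is judged:
On the way, in this order (a step that is already met when the one before it is completed fails the run):
1. the lid is off and lies flat and released on the worktop to the right of the carrier (height (world z) of lid below 0.006 m and angle between lid's own z axis and vertical below 0.06 rad and y of lid in the frame of carrier below -0.13 m and linear speed of lid below 0.03 m/s and contact force between the fingers and lid below 0.1 N), for 0.2 s.
2. the safety catch is squeezed home (value of joint safety_catch above 0.01 m), for 0.1 s.
3. the main catch is squeezed home (value of joint main_catch above 0.01 m), for 0.1 s.
4. the gate is swung past its detent (value of joint gate above 1 rad), for 0.1 s.
At the end, for the whole second after the job is handed in: Gate over 1.35 rad open and still, held by the fingers on its pull (over 0.4 N); both catches still squeezed (over 9 of 14 mm); lid flat on the worktop (within 6 mm, 0.06 rad), released and at rest, its middle at least 0.13 m right of the carrier's middle (all of step 1 and value of joint gate above 1.35 rad and velocity of joint gate between -0.05 and 0.05 rad/s and contact force between the fingers and gate_pull above 0.4 N and contact force between gate_pull and lid below 0.1 N and value of joint each of safety_catch, main_catch above 0.009 m); the arm keeps its last pose, push and grip.
It fails at once if the lid hits the worktop hard (height (world z) of lid below 0.02 m and linear speed of lid above 0.5 m/s).
It fails at once if a bystander is pushed more than 3 cm (distance of any of timer, marker, tweezers from where it was at the start of the episode above 0.03 m).
It also fails if it takes over 66 s, if anything falls off the work surface, if the arm or the gripper's body presses on something with over 40 N, if the wrist force passes 120 N, or if a joint passes its speed limit or range.

## Robot

A 6-joint arm with a two-finger parallel gripper is mounted at the origin on a cart in front of the work surface, level with it; the furniture and walls round the work are solid. World frame = base frame: x ahead of the robot, y to its left, z up, the work surface at z = 0. Lengths are in m, angles in rad, forces in N, time in s.
With the tool pointing down it reaches from about 0.275 to 0.725 m from the base axis. Payload 5.6 kg.
Tool frame: the origin (TCP) lies at the centre of the arm's flange, where the gripper is bolted on; the fingertips stand 173 mm ahead of it and the grasp point (between the pads) lies 155 mm ahead of it; z points along the fingers, x is the direction in which the jaws open and shut, and the axes are right-handed (so a half turn about z gives the same grasp; the last joint's range is limited). The gripper opens to 85 mm and grips with 20 to 120 N. Pads are 22 mm wide; open, the fingers measure 114 mm over their backs; the gripper's body (76 mm by 85 mm) begins 54 mm behind the grasp point. The pads swing forward as they close: fully open they stand 13 mm farther back than shut.
Start: joints at [-1.064, 0.255, 0.108, 0, -1.424, -0.285], TCP at [0.121, -0.537, 0.405] pointing down, gripper open.
Joint ranges: [-2.95, 2.95], [-1.21, 1.97], [-1.09, 1.5], [-2.87, 1.71], [-2.94, -0.07], [-3.05, 3.05]. Speed limits (rad/s): [2.57, 2.57, 3.14, 3.14, 3.14, 3.14].

## Interface

Orientations are given as [roll, pitch, yaw] about the fixed x, y, z axes, in that order (R = Rz(yaw) Ry(pitch) Rx(roll)).
In Python, from station import robot, claw, readout, imaging gives the robot as it stands. The module is installed in compiled form; this text tells all that it offers. Calls block until the motion is done:
- robot.reach(position, orientation): joint-space move of the TCP to a pose.
- robot.servo_line(position, rot=None, vel=0.15, max_force=None): straight line of the TCP; rot=None keeps the orientation; vel is the mean speed in m/s. With max_force (N) it stops when the force on the tool has changed by that much, and returns True; else False.
- robot.movej(angles): joint-space move.
- claw.move_gripper(opening, effort=None): opening from 0.0 (shut) to 1.0 (fully open); effort is the grip in N (None keeps the last); returns when the fingers have stopped.
- robot.hold(seconds).
- robot.inverse_kinematics(position, orientation): joint angles nearest the present ones, or None.
- readout.observe(): the state.
- imaging.get_image(name): name is "scene" or "top"; returns the picture (384x512x3 uint8, red, green, blue); there is no depth.
- imaging.camera_info(name): a dict with "vfov" (degrees; the focal length in pixels is half the picture's height over the tangent of half this angle, whatever the lens; pixels are square), "cx", "cy" (the principal point, pixels), "pose" (4x4, takes a point from camera to world coordinates). Camera axes: x right, y down, z forward; pixel columns grow to the right and rows downward; lengths in m; the calibration is good to about 2 mm. A picture is of the moment at which its call begins. camera_info takes no time and is no camera call.
A pose or a line that the arm cannot do raises robot.PlanningError and nothing moves.
- robot.sign_off(): hands the job in, once; it reports no verdict.
The state is a dict: "t": time; "q": joint angles; "qvel": joint speeds; "joint_torque": joint torques, N m; "tool_pos": TCP position; "eef_rot": TCP orientation; "ft_force": force on the tool from outside, world axes, zero at the start; "wrist_torque": the same for the moment, N m; "opening": opening from 0.0 (shut) to 1.0 (fully open).
Only numpy, scipy, OpenCV 4.12 (cv2) and the standard library are available. Lean on these libraries where they do the work, as an engineer would, in place of code of your own. Each camera call takes 0.05 s, during which the arm holds its last target.

## Working session

There is one attempt and no reset: what is moved stays moved. The work goes in short steps, each a Python script; the robot and the scene stay as the last script left them, time stands still between calls to the robot, and variables do not carry over. Pictures are saved under pics/ and viewed, and the job is handed in when it is done.

```bash
mkdir -p pics; ls; python3 - <<'E'
from station import robot, claw, readout, imaging
import cv2, numpy as np
np.set_printoptions(precision=4,suppress=True)
for n in ("scene","top"):
    im=imaging.get_image(n); cv2.imwrite(f"pics/{n}0.png",im[:,:,::-1])
    print(n,imaging.camera_info(n))
s=readout.observe(); print(s)
E
```

```text
pics
scene {'vfov': 44.9823887234552, 'cx': 259.6823104831105, 'cy': 189.36115318112024, 'pose': array([[ 0.5162, -0.5752,  0.6345, -0.42  ],
       [-0.8563, -0.363 ,  0.3675, -0.531 ],
       [ 0.0189, -0.733 , -0.6799,  1.134 ],
       [ 0.    ,  0.    ,  0.    ,  1.    ]])}
top {'vfov': 54.52664569284625, 'cx': 261.89805390768373, 'cy': 189.1962639458851, 'pose': array([[ 0.0117, -0.9803,  0.1973,  0.2552],
       [-0.9999, -0.0123, -0.002 ,  0.0085],
       [ 0.0044, -0.1972, -0.9803,  1.4421],
       [ 0.    ,  0.    ,  0.    ,  1.    ]])}
{'t': 0.1, 'q': array([-1.0644,  0.2557,  0.1071, -0.0004, -1.4239, -0.2846]), 'qvel': array([-0.0005, -0.0022,  0.0022,  0.0033,  0.0014, -0.0002]), 'joint_torque': array([ -0.0043, -38.76  ,  23.8473,   5.3778,  -0.0037,   0.    ]), 'tool_pos': array([ 0.121 , -0.5364,  0.4039]), 'eef_rot': array([-3.1415, -0.0017,  1.7925]), 'ft_force': array([-0.3992, -0.1581, -0.3393]), 'wrist_torque': array([-0.0213,  0.0014, -0.0216]), 'opening': 1.0005920921329925}
```

View pics/scene0.png

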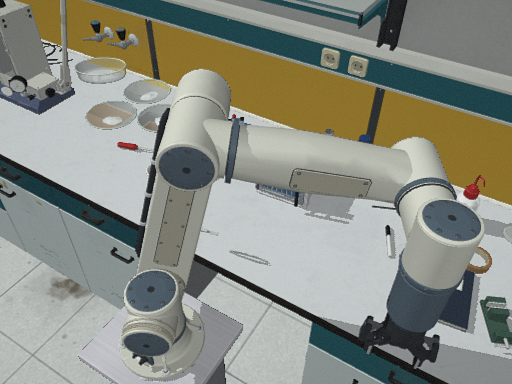

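View pics/top0.png

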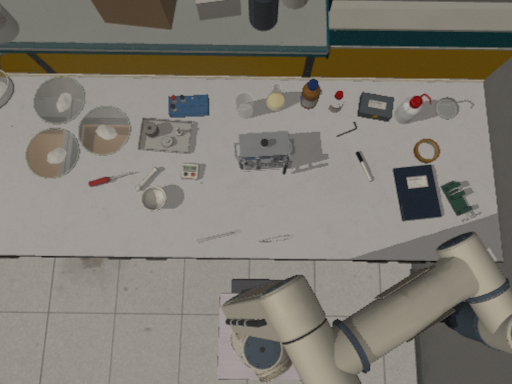

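```bash
python3 - <<'E'
import cv2
im=cv2.imread("pics/top0.png")
c=im[110:200,210:360]; cv2.imwrite("pics/top0z.png",cv2.resize(c,None,fx=5,fy=5,interpolation=cv2.INTER_CUBIC))
im=cv2.imread("pics/scene0.png")
c=im[160:290,190:420]; cv2.imwrite("pics/scene0z.png",cv2.resize(c,None,fx=3.4,fy=3.4,interpolation=cv2.INTER_CUBIC))
E
```

```text
(no output)
```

View pics/top0z.png

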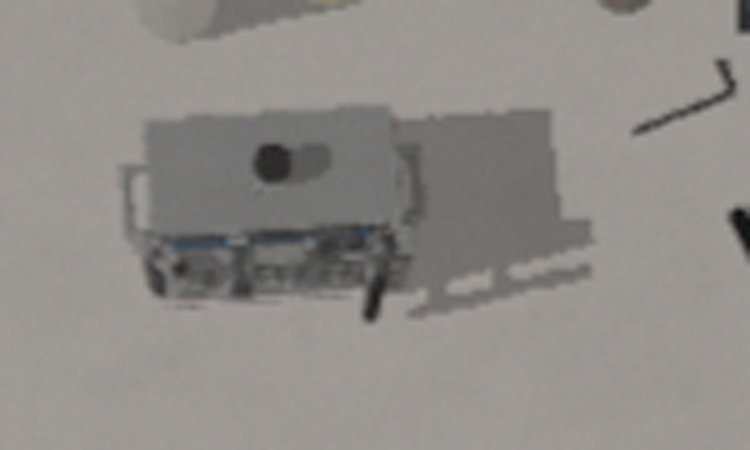

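View pics/scene0z.png

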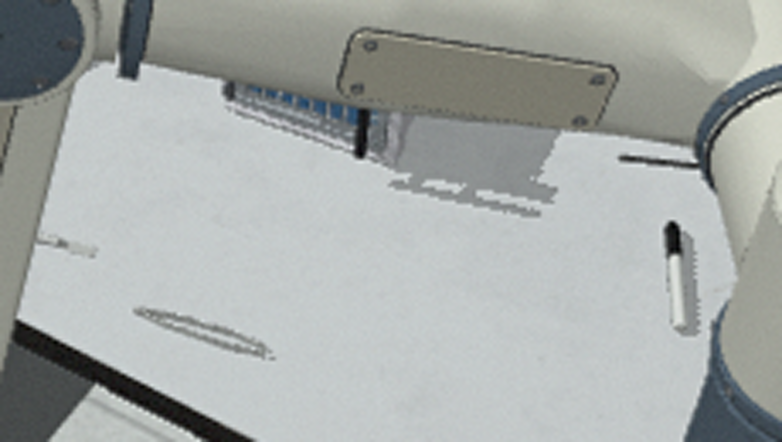

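```bash
python3 - <<'E'
from station import robot, claw, readout, imaging
import cv2, numpy as np
q=readout.observe()["q"].copy(); q[0]=0.9; robot.movej(q)
print(readout.observe()["t"],readout.observe()["tool_pos"])
for n in ("scene","top"):
    im=imaging.get_image(n); cv2.imwrite(f"pics/{n}1.png",im[:,:,::-1])
im=cv2.imread("pics/scene1.png"); cv2.imwrite("pics/scene1z.png",cv2.resize(im[130:250,230:380],None,fx=5,fy=5,interpolation=cv2.INTER_CUBIC))
E
```

```text
3.3 [0.44928813 0.31695848 0.4039296 ]
```

View pics/scene1.png

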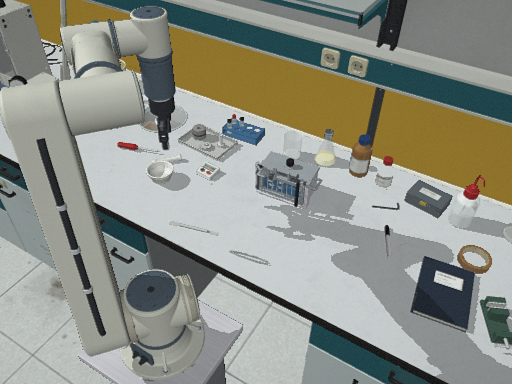

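View pics/scene1z.png

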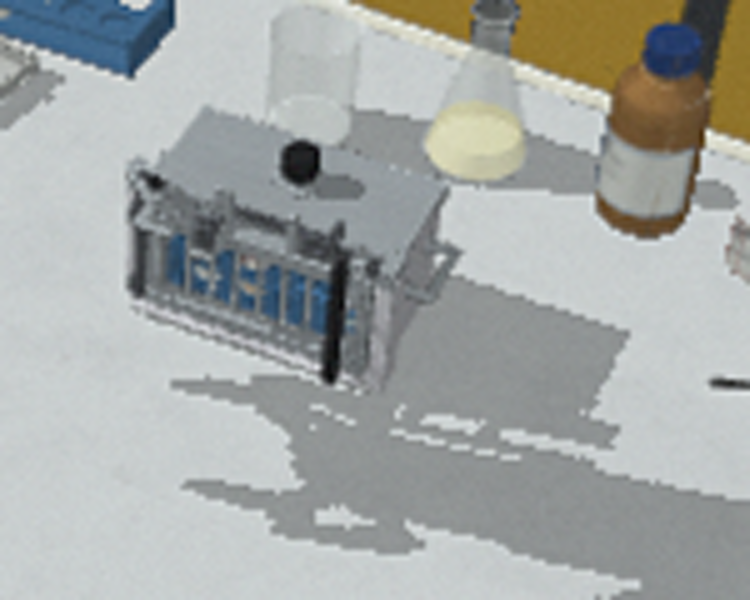

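View pics/top1.png

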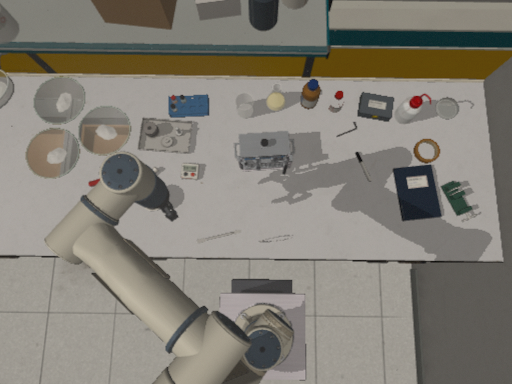

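```bash
python3 - <<'E'
import cv2
im=cv2.imread("pics/scene1.png"); cv2.imwrite("pics/scene1y.png",cv2.resize(im[148:210,250:325],None,fx=10,fy=10,interpolation=cv2.INTER_NEAREST)[:600])
im=cv2.imread("pics/top1.png"); cv2.imwrite("pics/top1y.png",cv2.resize(im[128:180,230:304],None,fx=10.8,fy=10.8,interpolation=cv2.INTER_NEAREST)[:600])
E
```

```text
(no output)
```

View pics/scene1y.png

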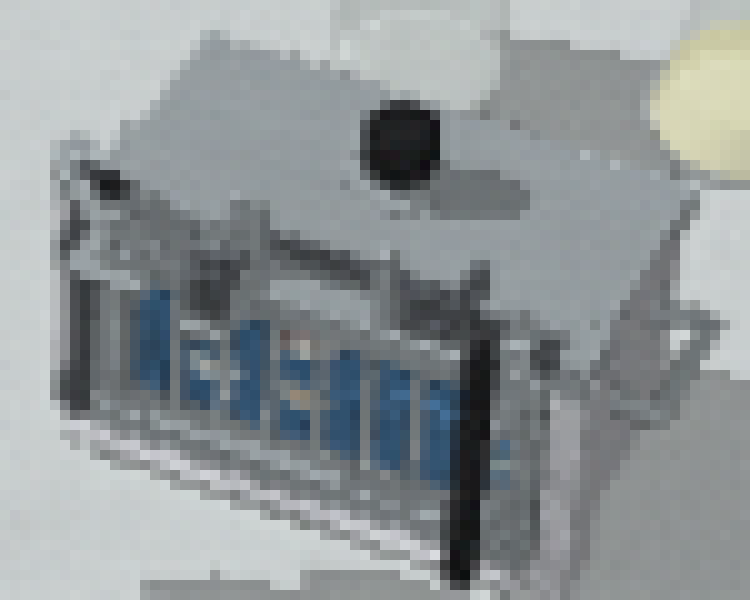

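View pics/top1y.png

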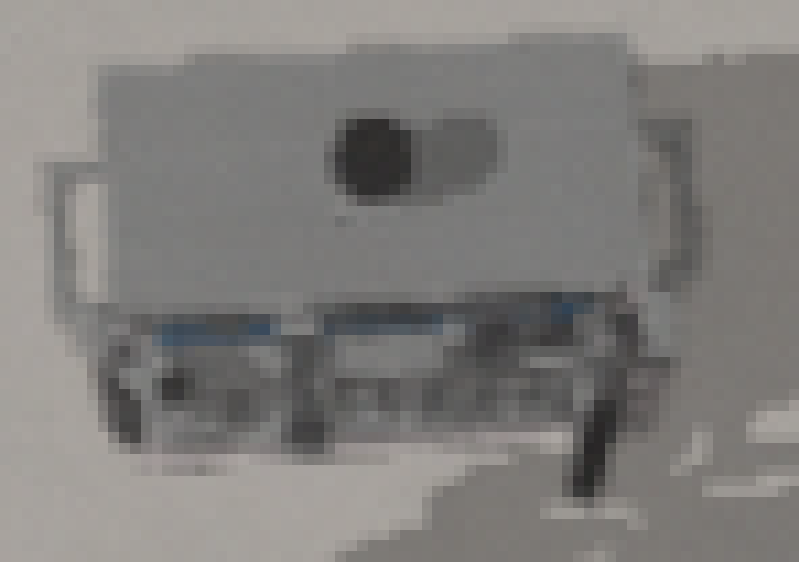

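```bash
cat > h.py <<'E'
import numpy as np, cv2
np.set_printoptions(precision=4,suppress=True)
INFO={'scene':dict(vfov=44.9823887234552,cx=259.6823104831105,cy=189.36115318112024),'top':dict(vfov=54.52664569284625,cx=261.89805390768373,cy=189.1962639458851)}
def ray(n,u,v):
    from station import imaging
    c=imaging.camera_info(n); f=192/np.tan(np.radians(c['vfov']/2))
    d=np.array([(u-c['cx'])/f,(v-c['cy'])/f,1.]); P=c['pose']
    return P[:3,3],P[:3,:3]@d
def onz(n,u,v,z):
    o,d=ray(n,u,v); return o+d*(z-o[2])/d[2]
def tri(p1,p2):
    (o1,d1),(o2,d2)=ray('scene',*p1),ray('top',*p2)
    d1=d1/np.linalg.norm(d1); d2=d2/np.linalg.norm(d2)
    t=np.linalg.lstsq(np.c_[d1,-d2],o2-o1,rcond=None)[0]
    a,b=o1+t[0]*d1,o2+t[1]*d2
    return (a+b)/2,np.linalg.norm(a-b)
def proj(n,p):
    from station import imaging
    c=imaging.camera_info(n); f=192/np.tan(np.radians(c['vfov']/2)); P=c['pose']
    q=P[:3,:3].T@(np.asarray(p)-P[:3,3]); return np.array([c['cx']+f*q[0]/q[2],c['cy']+f*q[1]/q[2]])
E
python3 - <<'E'
from h import *
# dark masks
s=cv2.cvtColor(cv2.imread("pics/scene1.png"),cv2.COLOR_BGR2GRAY); t=cv2.cvtColor(cv2.imread("pics/top1.png"),cv2.COLOR_BGR2GRAY)
def comps(g,x0,x1,y0,y1,th):
    m=(g[y0:y1,x0:x1]<th).astype(np.uint8); n,l,st,c=cv2.connectedComponentsWithStats(m)
    for i in range(1,n):
        if st[i,4]>5: print(c[i]+[x0,y0],st[i]+[x0,y0,0,0,0])
print('s');comps(s,250,325,148,210,60)
print('t');comps(t,230,304,128,180,70)
sk=None
E
```

```text
s
[289.7692 162.0192] [286 158   8   9  52]
[260.5   165.875] [259 165   4   3   8]
[296.5542 192.8193] [294 179   6  28  83]
t
[264.225 142.175] [261 139   7   7  40]
[280.9231 157.3846] [279 155   4   5  13]
[265.4545 156.7273] [262 156   8   2  11]
[275.3636 158.6364] [274 157   4   4  11]
[284.75   168.7083] [283 164   5  10  24]
[258.  167.5] [257 167   3   2   6]
```

```bash
python3 - <<'E'
from h import *
k,e=tri((289.77,162.0),(264.2,142.2)); print('knob',k,e, onz('scene',289.77,162.0,.12),onz('top',264.2,142.2,.12))
s=cv2.cvtColor(cv2.imread("pics/scene1.png"),cv2.COLOR_BGR2GRAY).astype(int); t=cv2.cvtColor(cv2.imread("pics/top1.png"),cv2.COLOR_BGR2GRAY).astype(int)
print(s[176:186,290:304]); print(s[200:210,290:304]); print(t[160:178,278:292])
# lid top corners z=.104
for n,ps in dict(scene=[(271.0,151.5),(319.5,167.2)],top=[(239.3,134.3),(288.6,131.3),(289.,154.8),(239.5,156.3)]).items():
    for p in ps: print(n,p,onz(n,*p,.104))
E
```

```text
knob [ 0.6984 -0.0004  0.1219] 0.0009365046627790856 [0.7001 0.0009 0.12  ] [ 0.6994 -0.0008  0.12  ]
[[ 75  88  95  88 125 135  91  67  69 148 157 156 154 155]
 [ 83  81  87  79  68  89  64  82  85 151 156 158 154 156]
 [ 79  64  59  60  78  84  67  86 136 159 151 152 151 155]
 [ 81  65  63  63  65  65  64  56 102 120 128 135 115 142]
 [ 71  70  76  90  74  59  70  50  58  67  87 121 112 124]
 [118  92  85  79  61  71  72  63  59  57 103 120 123 111]
 [129 146 168 142 102  99  82  48  33  64 145 176 167 112]
 [119 118 111 129 148 172  85  37  26  67 118 114 132  69]
 [112 117 115 114 120 111  51  24  29  44 116 129 132  79]
 [ 61  96 105 111 114 102  50  29  23  67 117 154 127 107]]
[[127 115 116 118  73  34  21  21 111 100 109 106 120  86]
 [184 139 116 123  68  36  24  22 108 112 118 108 102  91]
 [211 204 165 153  79  24  24  40 103 119  97 104 112  98]
 [146 191 194 219 106  19  28  40 111 105 109 104 101 113]
 [212 163 149 134  57  18  26  66 154 125 117 103 110 139]
 [197 202 205 173  83  25  14 100 188 198 157 117 133 155]
 [145 143 145 200 143  72  57 151 156 135 155 150 126
[... 811 characters left out ...]
 121 120 120 120 120]
 [120 121 120 120 100  62  40  54 102 121 121 119 120 121]
 [122 122 121 119  90  49  40  69 108 120 121 120 120 120]
 [122 122 121 122  94  58  52  91 114 119 120 121 119 120]
 [122 122 129 136 128 112  98 121 136 136 128 122 122 122]
 [122 122 139 152 153 151 134 141 152 151 142 128 121 121]
 [122 123 121 121 123 121 122 121 121 120 140 135 121 120]
 [120 122 121 121 121 121 122 121 122 120 121 123 119 122]]
scene (271.0, 151.5) [0.7338 0.0944 0.104 ]
scene (319.5, 167.2) [ 0.7481 -0.0911  0.104 ]
top (239.3, 134.3) [0.7347 0.0934 0.104 ]
top (288.6, 131.3) [ 0.7491 -0.0927  0.104 ]
top (289.0, 154.8) [ 0.6567 -0.094   0.104 ]
top (239.5, 156.3) [0.6485 0.0906 0.104 ]
```

```bash
python3 - <<'E'
from h import *
from scipy.optimize import least_squares
def axis(n,pts):  # residual: pixel col offset at given row for vertical line at xy
    out=[]
    for u,v in pts: out.append((n,u,v))
    return out
obs=axis('scene',[(297.6,183),(297.5,185),(295.55,202),(295.5,204)])+axis('top',[(285.3,166),(284.9,168),(284.5,170),(284.15,172)])
def res(p):
    r=[]
    for n,u,v in obs:
        a=proj(n,[p[0],p[1],0.02]);b=proj(n,[p[0],p[1],0.12])
        r.append(a[0]+(v-a[1])*(b[0]-a[0])/(b[1]-a[1])-u)
    return r
s=least_squares(res,[.61,-.08]);print(s.x,s.fun)
p=s.x
for z in (.0,.02,.12,.135): print(z,proj('scene',[*p,z]),proj('top',[*p,z]))
yaw=.077;c,sn=np.cos(yaw),np.sin(yaw);R=np.array([[c,-sn],[sn,c]])
o=p-R@[-.086,-.070]; print('origin',o,'knob in carrier',R.T@(np.array([.6992,0])-o))
# catches on z plane
for n,u,v in [('scene',250+25,148+20.3),('scene',250+21.5,148+25),('scene',250+39,148+25),('scene',250+48,148+26.5),('top',230+305/10.8,128+335/10.8),('top',230+305/10.8,128+440/10.8),('top',230+480/10.8,128+340/10.8)]:
    w=onz(n,u,v,.13); print(n,u,v,w,R.T@(w[:2]-o))
E
```

```text
[ 0.6042 -0.0785] [-0.0075 -0.1083  0.1353 -0.0155  0.1813  0.0665 -0.0483 -0.2131]
0.0 [294.6707 212.1074] [283.1712 174.9745]
0.02 [295.0846 207.9837] [283.4788 173.7794]
0.12 [297.2664 186.2482] [285.1494 167.2894]
0.135 [297.6108 182.8173] [285.4209 166.2346]
origin [ 0.6845 -0.0021] knob in carrier [0.0148 0.001 ]
scene 275 168.3 [0.6332 0.0218 0.13  ] [-0.0493  0.0278]
scene 271.5 173 [0.6061 0.0197 0.13  ] [-0.0765  0.0277]
scene 289 173 [ 0.6372 -0.0294  0.13  ] [-0.0493 -0.0236]
scene 298 174.5 [ 0.6465 -0.0582  0.13  ] [-0.0423 -0.053 ]
top 258.24074074074076 159.0185185185185 [0.6314 0.0204 0.13  ] [-0.0512  0.0265]
top 258.24074074074076 168.74074074074073 [0.5948 0.0199 0.13  ] [-0.0877  0.0288]
top 274.44444444444446 159.48148148148147 [ 0.6304 -0.0388  0.13  ] [-0.0567 -0.0324]
```

```bash
cat >> h.py <<'E'
YAW=.077; O=np.array([.6845,-.0021])
Rc=np.array([[np.cos(YAW),-np.sin(YAW)],[np.sin(YAW),np.cos(YAW)]])
def W(x,y): return Rc@[x,y]+O
def toC(p): return Rc.T@(np.asarray(p)[:2]-O)
E
python3 - <<'E'
from h import *
from station import robot
pi=np.pi
def q(n,xy,z,yaw):
    for k in (yaw,yaw-pi,yaw+pi):
        print(n,round(k,2),robot.inverse_kinematics([xy[0],xy[1],z],[pi,0,k]))
K=np.array([.6992,0.])
q('knob',K,.281,YAW+pi/2);q('knobup',K,.38,YAW+pi/2)
L=W(-.09,-.23);print(L);q('place',L,.195,YAW+pi/2);q('placeup',L,.37,YAW+pi/2)
q('safe',W(-.06,.028),.285,YAW)
q('main',W(-.05,-.03),.288,YAW+pi/2)
H=np.array([-.05,.09]);r=np.array([-.036,-.16])
for th in (0,.75,1.5):
    c,s=np.cos(th),np.sin(th); p=H+np.array([[c,s],[-s,c]])@r; print(W(*p)); q('pull%g'%th,W(*p),.278,YAW+pi/2-th)
for a in [(358,153),(371,180)]: print('marker',onz('top',*a,.0))
E
```

```text
knob 1.65 [ 0.2227  0.604   0.3335  0.     -1.3003 -1.7165]
knob -1.49 [ 0.2227  0.604   0.3335  0.     -1.3003  1.4251]
knob 4.79 [ 0.2227  0.604   0.3335  0.     -1.3003  1.4251]
knobup 1.65 [ 0.2227  0.5712  0.5275  0.     -1.527  -1.7165]
knobup -1.49 [ 0.2227  0.5712  0.5275  0.     -1.527   1.4251]
knobup 4.79 [ 0.2227  0.5712  0.5275  0.     -1.527   1.4251]
[ 0.6125 -0.2383]
place 1.65 [-0.134   0.5903  0.0762  0.     -1.0567 -1.3598]
place -1.49 [-0.134   0.5903  0.0762  0.     -1.0567  1.7818]
place 4.79 [-0.134   0.5903  0.0762  0.     -1.0567  1.7818]
placeup 1.65 [-0.134   0.4818  0.3543  0.     -1.4434 -1.3598]
placeup -1.49 [-0.134   0.4818  0.3543  0.     -1.4434  1.7818]
placeup 4.79 [-0.134   0.4818  0.3543  0.     -1.4434  1.7818]
safe 0.08 [ 0.2845  0.4548  0.092   0.     -1.2079  2.9341]
safe -3.06 [ 0.2845  0.4548  0.092   0.     -1.2079 -0.2075]
safe 3.22 [ 0.2845  0.4548  0.092   0.     -1.2079 -0.2075]
main 1.65 [ 0.1882  0.4811  0.1426  0.     -1.2323 -1.682 ]
main -1.49 [ 0.1882  0.4811  0.1426  0.     -1.2323  1.4596]
main 4.79 [ 0.1882  0.4811  0.1426  0.     -1.2323  1.4596]
[ 0.6041 -0.0785]
pull0 1.65 [ 0.127   0.4345  0.0407  0.     -1.1769 -1.6208]
pull0 -1.49 [ 0.127   0.4345  0.0407  0.     -1.1769  1.5208]
pull0 4.79 [ 0.127   0.4345  0.0407  0.     -1.1769  1.5208]
[ 0.4998 -0.0189]
pull0.75 0.9 [ 0.276   0.2359 -0.2517  0.     -1.0832 -2.5198]
pull0.75 -2.24 [ 0.276   0.2359 -0.2517  0.     -1.0832  0.6218]
pull0.75 4.04 [ 0.276   0.2359 -0.2517  0.     -1.0832  0.6218]
[0.4642 0.0958]
pull1.5 0.15 [ 0.5354  0.1872 -0.3155  0.     -1.0681  2.754 ]
pull1.5 -2.99 [ 0.5354  0.1872 -0.3155  0.     -1.0681 -0.3876]
pull1.5 3.29 [ 0.5354  0.1872 -0.3155  0.     -1.0681 -0.3876]
marker [ 0.6991 -0.3802  0.    ]
marker [ 0.5881 -0.4275  0.    ]
```

```bash
cat >> h.py <<'E'
pi=np.pi
YL=YAW-pi/2
def rpy(yaw): return [pi,0,yaw]
E
python3 - <<'E'
from h import *
from station import robot, claw, readout, imaging
K=[.6992,0.0]
robot.reach([*K,.37],rpy(YL))
robot.servo_line([*K,.281],vel=.15,max_force=8)
s=readout.observe();print(s['t'],s['tool_pos'],s['ft_force'])
cv2.imwrite("pics/scene2.png",imaging.get_image('scene')[:,:,::-1])
cv2.imwrite("pics/top2.png",imaging.get_image('top')[:,:,::-1])
a=cv2.imread("pics/scene2.png")[110:210,240:365];b=cv2.imread("pics/top2.png")[100:200,215:340]
cv2.imwrite("pics/c2.png",cv2.resize(np.hstack([a,b]),None,fx=3.2,fy=3.2,interpolation=cv2.INTER_CUBIC))
E
```

```text
5.65 [0.6995 0.0004 0.2824] [-0.0929 -0.1129  0.002 ]
```

View pics/c2.png

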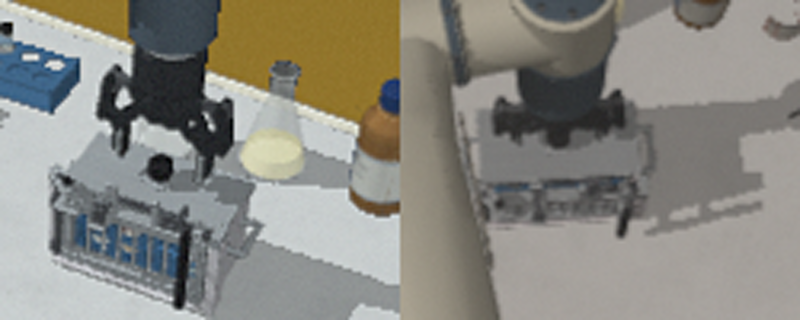

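The knob sits midway between the open fingers (left picture, knob near (160,168)). Next I grip it and lift.

```bash
python3 - <<'E'
from h import *
from station import robot, claw, readout, imaging
claw.move_gripper(0.0,40)
s=readout.observe();print(s['t'],s['tool_pos'],s['ft_force'],s['opening'])
p=s['tool_pos']
robot.servo_line([p[0],p[1],p[2]+.03],vel=.06)
s=readout.observe();print(s['t'],s['tool_pos'],s['ft_force'],s['opening'])
robot.servo_line([p[0],p[1],p[2]+.095],vel=.15)
s=readout.observe();print(s['t'],s['tool_pos'],s['ft_force'],s['opening'])
cv2.imwrite("pics/scene3.png",imaging.get_image('scene')[:,:,::-1])
a=cv2.imread("pics/scene3.png")[90:210,230:365]
cv2.imwrite("pics/c3.png",cv2.resize(a,None,fx=4,fy=4,interpolation=cv2.INTER_CUBIC))
E
```

```text
6.325 [0.6993 0.0001 0.2813] [-0.5493  0.2785  1.7242] 0.3110606742194833
6.9833 [0.6992 0.0002 0.3112] [ 0.4604 -0.3909 -3.8747] 0.31333396743874975
7.5667 [0.6991 0.0003 0.375 ] [-0.6112 -0.019  -3.8253] 0.31073882412751413
```

View pics/c3.png

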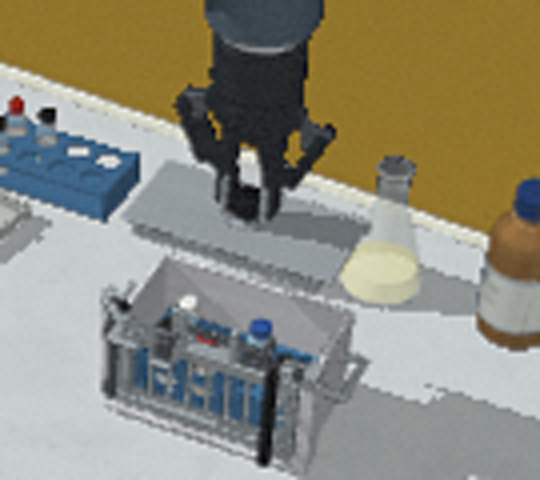

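The lid is clear of the carrier and hangs level. I'll carry it to the right and set it down.

```bash
python3 - <<'E'
from h import *
from station import robot, claw, readout, imaging
L=W(-.09,-.235)
robot.servo_line([*L,.375],vel=.22)
robot.servo_line([*L,.215],vel=.18)
hit=robot.servo_line([*L,.1925],vel=.04,max_force=3)
s=readout.observe();print(hit,s['t'],s['tool_pos'],s['ft_force'])
cv2.imwrite("pics/scene4.png",imaging.get_image('scene')[:,:,::-1])
a=cv2.imread("pics/scene4.png")[120:270,250:400]
cv2.imwrite("pics/c4.png",cv2.resize(a,None,fx=4,fy=4,interpolation=cv2.INTER_CUBIC))
E
```

```text
True 10.5167 [ 0.6126 -0.2432  0.1933] [-0.3883  0.1106  4.506 ]
```

View pics/c4.png

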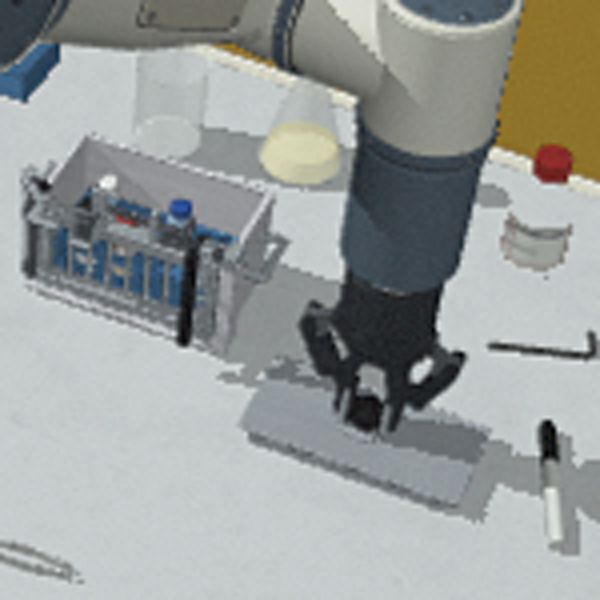

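```bash
python3 - <<'E'
from h import *
from station import robot, claw, readout, imaging
claw.move_gripper(0.75)
s=readout.observe();p=s['tool_pos'];print(s['t'],s['ft_force'])
robot.servo_line([p[0],p[1],.33],vel=.18)
print(readout.observe()['t'])
cv2.imwrite("pics/scene5.png",imaging.get_image('scene')[:,:,::-1])
cv2.imwrite("pics/top5.png",imaging.get_image('top')[:,:,::-1])
a=cv2.imread("pics/scene5.png");b=cv2.imread("pics/top5.png")
cv2.imwrite("pics/c5a.png",cv2.resize(a[150:210,250:325],None,fx=10,fy=10,interpolation=cv2.INTER_NEAREST))
cv2.imwrite("pics/c5b.png",cv2.resize(b[130:182,232:306],None,fx=10,fy=10,interpolation=cv2.INTER_NEAREST))
cv2.imwrite("pics/c5c.png",cv2.resize(np.hstack([a[120:270,250:400],b[110:260,220:370]]),None,fx=2.6,fy=2.6))
E
```

```text
11.0167 [0.004  0.2973 0.4796]
11.9333
```

View pics/c5a.png

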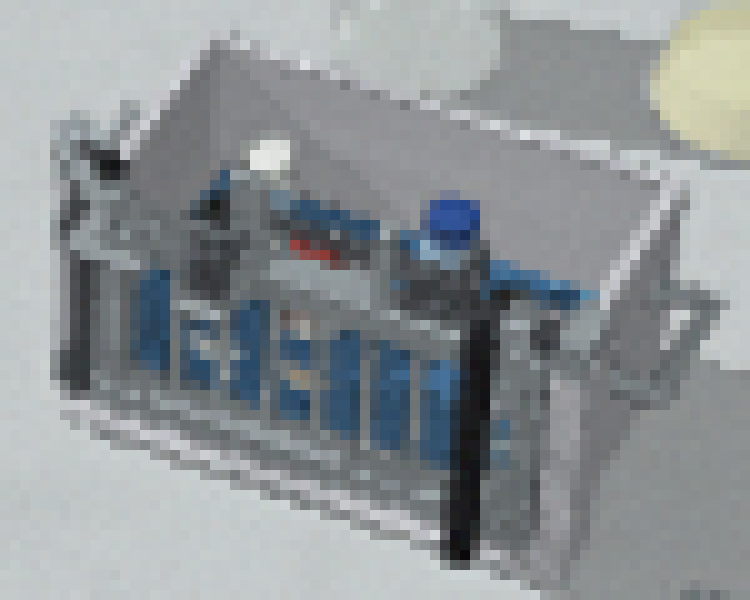

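View pics/c5b.png

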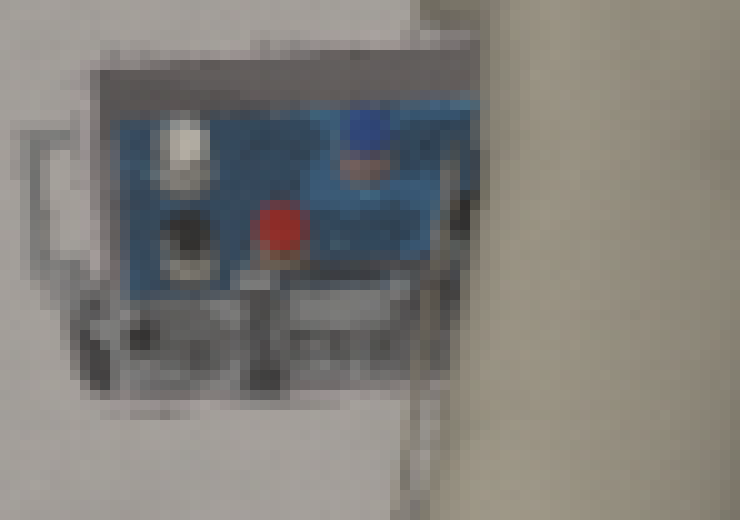

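View pics/c5c.png

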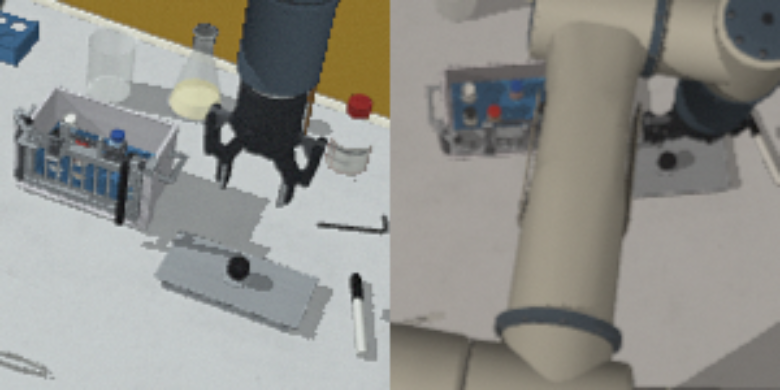

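```bash
python3 - <<'E'
from h import *
for n,x,y,z in [('post rear top',-.046,.028,.13),('tab back top',-.077,.028,.13),('tab front top',-.085,.028,.13),('tab front low',-.085,.028,.105),('tab L',-.081,.035,.13),('tab R',-.081,.021,.13),('mpostL',-.05,-.02,.132),('mtabR',-.05,-.056,.132),('mtabR low',-.05,-.056,.113)]:
    w=[*W(x,y),z]; print(n,'sceneCrop',proj('scene',w)-[250,150],'topCrop',proj('top',w)-[232,130])
s=cv2.cvtColor(cv2.imread("pics/scene5.png"),cv2.COLOR_BGR2GRAY).astype(int)
print(s[166:182,266:303])
t=cv2.cvtColor(cv2.imread("pics/top1.png"),cv2.COLOR_BGR2GRAY).astype(int)
print(t[154:172,252:288])
E
```

```text
post rear top sceneCrop [25.3541 17.724 ] topCrop [25.7453 27.68  ]
tab back top sceneCrop [21.3625 23.0648] topCrop [26.283  35.8752]
tab front top sceneCrop [20.3151 24.4663] topCrop [26.4225 38.0021]
tab front low sceneCrop [20.0565 30.1209] topCrop [26.4544 39.7118]
tab L sceneCrop [18.9348 23.1154] topCrop [24.431  37.0577]
tab R sceneCrop [22.7502 24.4152] topCrop [28.2741 36.8185]
mpostL sceneCrop [37.9575 22.3366] topCrop [38.9394 27.7693]
mtabR sceneCrop [47.9451 25.6849] topCrop [48.7754 27.161 ]
mtabR low sceneCrop [47.5154 29.9973] topCrop [48.4976 28.6064]
[[114 117 115 118 119 128 111 120 111 227 231 225 186 130 131 133 132 129
  127 140 144 145 147 148 152 150 151 151 152 150 148 150 150 148 149 148
  150]
 [112 115 116 119 120 108  77 157 153 132 151 172 135 114 131 131 133 133
  130 130 141 145 145 146 146 146 148 153 148 152 152 153 153 150 150 148
  148]
 [115 116 120 120 118  89  83 110 107 133 126 137 153 128 128 132 133 132
  133 132 131 144 148 145 145 144 146 148 149 150 153 151 152 149 152 150
  149]
 [117 116 120 119  89  50  58 109 115 116 104 118 122 126 1
[... 3939 characters left out ...]
 114 114 113 115 127 117 109
  113 111 107 108 117 114 112 113 113 114 120 129 124  95  58  41  48  78]
 [120 128 130 120  90  68  68  67  95 109 111 111 111 112 117 123 125 126
  122 127 134 130 140 147 145 147 151 153 161 166 148  98  46  40  58  99]
 [129 129 125 122 110  96  89  89 115 141 147 148 151 152 157 156 152 155
  149 141 142 136 136 140 134 124 128 132 146 152 138  88  39  40  86 114]
 [165 157 153 149 143 131 122 125 130 139 143 144 147 146 158 164 162 163
  161 162 162 156 152 153 152 133 120 120 122 121 106  70  43  43  99 121]
 [162 163 163 163 163 163 163 164 164 163 164 162 163 163 163 162 161 162
  162 161 155 134 121 121 121 122 120 121 120 120 100  62  40  54 102 121]]
```

```bash
python3 - <<'E'
from h import *
from station import robot, claw, readout, imaging
P=W(-.0585,.0285)
claw.move_gripper(.85,30)
robot.reach([*P,.345],rpy(YAW-pi))
hit=robot.servo_line([*P,.2855],vel=.12,max_force=6)
s=readout.observe();print(hit,s['t'],s['tool_pos'],s['eef_rot'],s['ft_force'])
cv2.imwrite("pics/scene6.png",imaging.get_image('scene')[:,:,::-1])
cv2.imwrite("pics/top6.png",imaging.get_image('top')[:,:,::-1])
a=cv2.imread("pics/scene6.png");b=cv2.imread("pics/top6.png")
cv2.imwrite("pics/c6.png",cv2.resize(np.hstack([a[130:220,240:330],b[110:200,225:315]]),None,fx=4.4,fy=4.4,interpolation=cv2.INTER_CUBIC))
E
```

```text
False 14.675 [0.6243 0.0216 0.2862] [-3.1413  0.0011 -3.0646] [-0.3511 -0.263   0.7472]
```

View pics/c6.png

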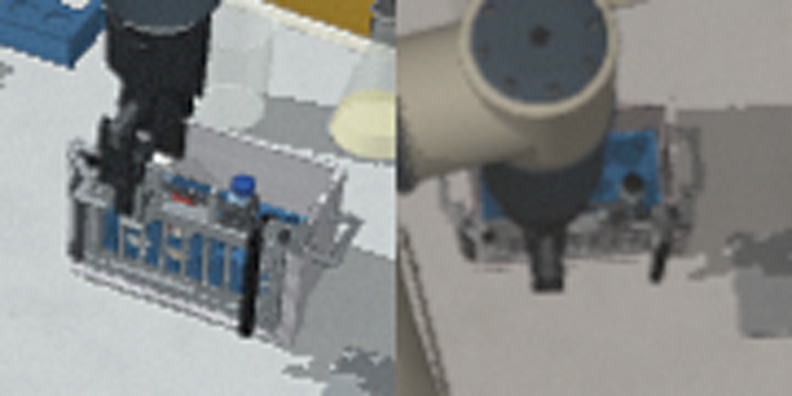

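The front finger stands in front of the safety tab, near (130,190) in the left picture. There is no contact force. Squeezing.

```bash
python3 - <<'E'
from h import *
from station import robot, claw, readout, imaging
claw.move_gripper(.0,30)
s=readout.observe();print(s['t'],s['tool_pos'],s['opening'],s['ft_force'])
robot.hold(.3)
s=readout.observe();print(s['t'],s['tool_pos'],s['opening'],s['ft_force'])
E
```

```text
15.2667 [0.6262 0.0219 0.2869] 0.2720234220262843 [ 9.809  -1.2534 -1.9804]
15.5667 [0.6263 0.0219 0.2869] 0.27576790169812504 [ 9.5629 -1.1398 -1.8032]
```

```bash
python3 - <<'E'
from h import *
from station import robot, claw, readout, imaging
claw.move_gripper(.8)
p=readout.observe()['tool_pos']
robot.servo_line([p[0],p[1],.345],vel=.2)
P=W(-.049,-.0315)
robot.reach([*P,.345],rpy(YL))
s=readout.observe();print(s['t'],s['tool_pos'],s['ft_force'])
hit=robot.servo_line([*P,.2885],vel=.12,max_force=6)
s=readout.observe();print(hit,s['t'],s['tool_pos'],s['ft_force'])
cv2.imwrite("pics/scene7.png",imaging.get_image('scene')[:,:,::-1])
cv2.imwrite("pics/top7.png",imaging.get_image('top')[:,:,::-1])
a=cv2.imread("pics/scene7.png");b=cv2.imread("pics/top7.png")
cv2.imwrite("pics/c7.png",cv2.resize(np.hstack([a[130:220,240:330],b[110:200,225:315]]),None,fx=4.4,fy=4.4,interpolation=cv2.INTER_CUBIC))
E
```

```text
17.9917 [ 0.638  -0.0372  0.3445] [-0.0975 -0.4141  0.045 ]
False 18.6167 [ 0.6383 -0.0373  0.2892] [ 0.603  -0.7274  0.9818]
```

View pics/c7.png

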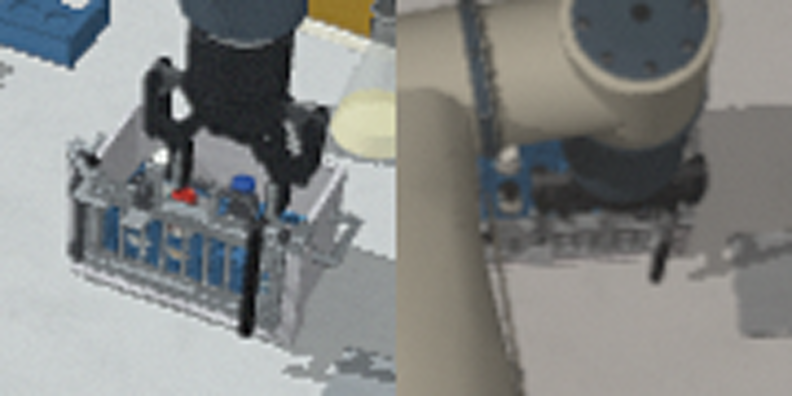

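```bash
python3 - <<'E'
from h import *
for n,p in [('Ltip',(-.049,-.0315+.034,.125)),('Rtip',(-.049,-.0315-.034,.125)),('post top',(-.05,-.025,.132)),('tab top',(-.05,-.052,.132))]:
    w=[*W(*p[:2]),p[2]]; print(n,(proj('scene',w)-[240,130])*4.4,(proj('top',w)-[225,110])*4.4+[396,0])
a=cv2.imread("pics/scene7.png"); cv2.imwrite("pics/c7b.png",cv2.resize(a[150:200,260:325],None,fx=12,fy=12,interpolation=cv2.INTER_CUBIC))
E
```

```text
Ltip [183.9537 183.4418] [570.8836 213.0475]
Rtip [266.4488 211.1859] [652.2226 208.0162]
post top [217.0774 188.3141] [604.1468 209.8131]
tab top [250.0431 199.3657] [636.6049 207.8058]
```

View pics/c7b.png

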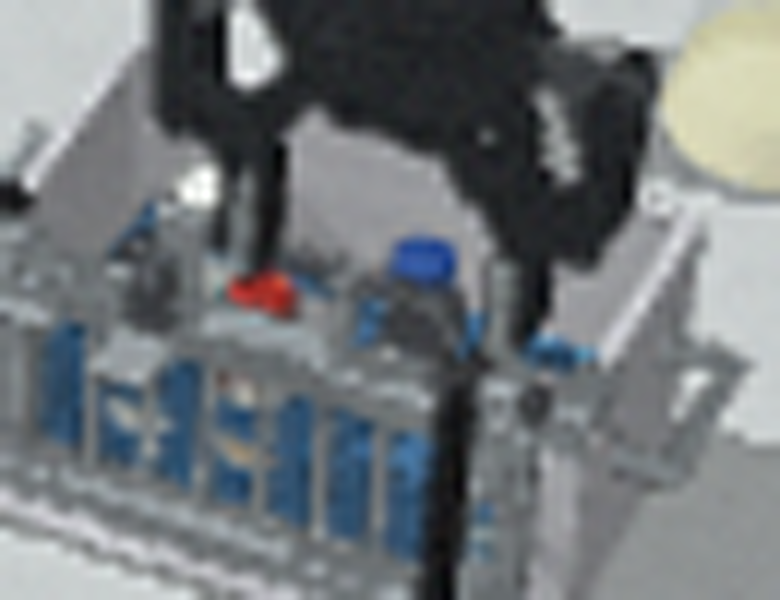

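```bash
python3 - <<'E'
from h import *
from station import robot, claw, readout, imaging
claw.move_gripper(.0,30)
s=readout.observe();print(s['t'],s['tool_pos'],s['opening'],s['ft_force'])
robot.hold(.3)
s=readout.observe();print(s['t'],s['tool_pos'],s['opening'],s['ft_force'])
cv2.imwrite("pics/scene8.png",imaging.get_image('scene')[:,:,::-1])
a=cv2.imread("pics/scene8.png"); cv2.imwrite("pics/c8.png",cv2.resize(a[150:200,260:325],None,fx=12,fy=12,interpolation=cv2.INTER_CUBIC))
E
```

```text
19.2 [ 0.6381 -0.036   0.2903] 0.24459240598111798 [-3.7451  4.5933  8.5276]
19.5 [ 0.6381 -0.036   0.2903] 0.247233382378608 [-3.3772  5.2118  8.0064]
```

View pics/c8.png

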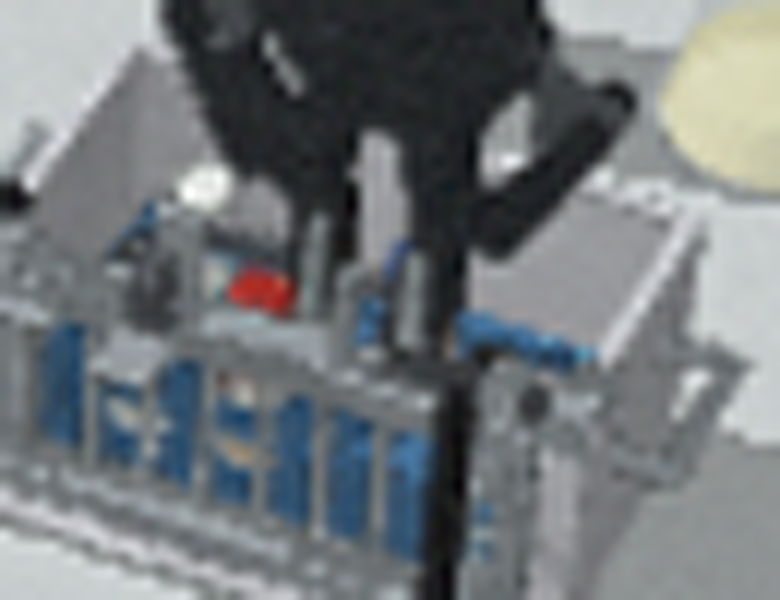

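```bash
python3 - <<'E'
from h import *
from station import robot, claw, readout, imaging
claw.move_gripper(.55)
p=readout.observe()['tool_pos']
robot.servo_line([p[0],p[1],.345],vel=.2)
print(readout.observe()['t'])
cv2.imwrite("pics/scene9.png",imaging.get_image('scene')[:,:,::-1])
a=cv2.imread("pics/scene9.png"); cv2.imwrite("pics/c9.png",cv2.resize(a[150:200,260:325],None,fx=12,fy=12,interpolation=cv2.INTER_CUBIC))
E
```

```text
20.3583
```

View pics/c9.png

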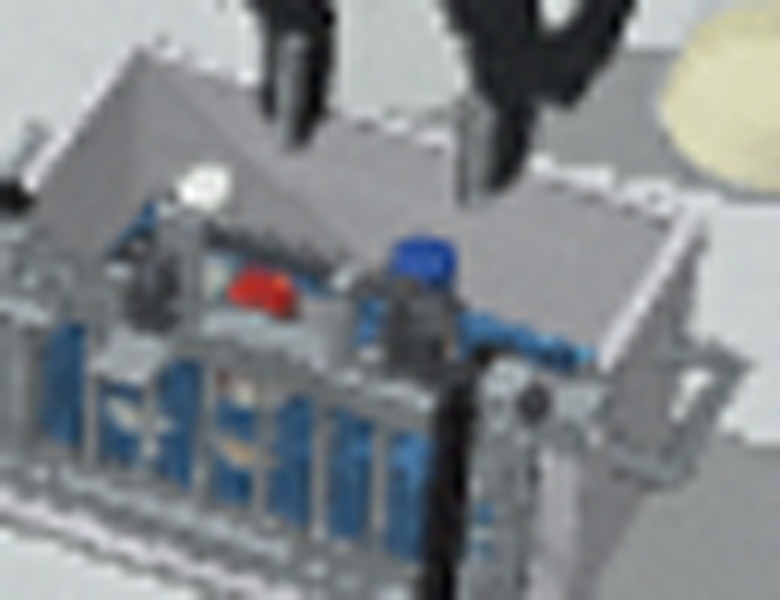

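```bash
python3 - <<'E'
import cv2,numpy as np
A=[cv2.imread(f"pics/scene{i}.png")[158:190,265:310] for i in (1,5,9)]
A=[cv2.resize(a,None,fx=8,fy=8,interpolation=cv2.INTER_NEAREST) for a in A]
cv2.imwrite("pics/c10.png",np.vstack([np.hstack(A[:2]),np.hstack([A[2],cv2.absdiff(A[1],A[2])])]))
E
```

```text
(no output)
```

View pics/c10.png

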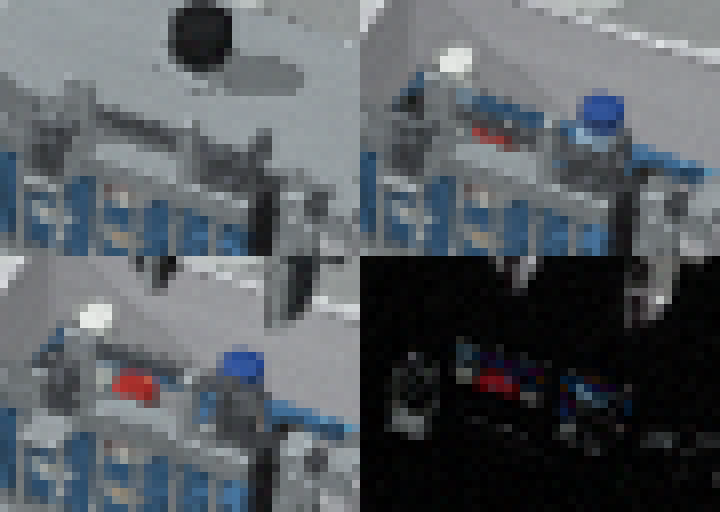

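```bash
python3 - <<'E'
from h import *
from station import robot, claw, readout, imaging
P=np.array([.6050,-.0785])
robot.reach([*P,.345],rpy(YL))
hit=robot.servo_line([*P,.278],vel=.12,max_force=6)
s=readout.observe();print(hit,s['t'],s['tool_pos'],s['ft_force'])
claw.move_gripper(0,50)
s=readout.observe();print(s['t'],s['tool_pos'],s['ft_force'],s['opening'])
cv2.imwrite("pics/scene11.png",imaging.get_image('scene')[:,:,::-1])
a=cv2.imread("pics/scene11.png"); cv2.imwrite("pics/c11.png",cv2.resize(a[140:215,245:325],None,fx=8,fy=8,interpolation=cv2.INTER_CUBIC))
E
```

```text
False 21.4417 [ 0.6055 -0.0783  0.2785] [ 0.1526 -0.2825 -0.0343]
21.8667 [ 0.6052 -0.0779  0.279 ] [-1.4364  4.8983  4.7669] 0.12125123179015658
```

View pics/c11.png

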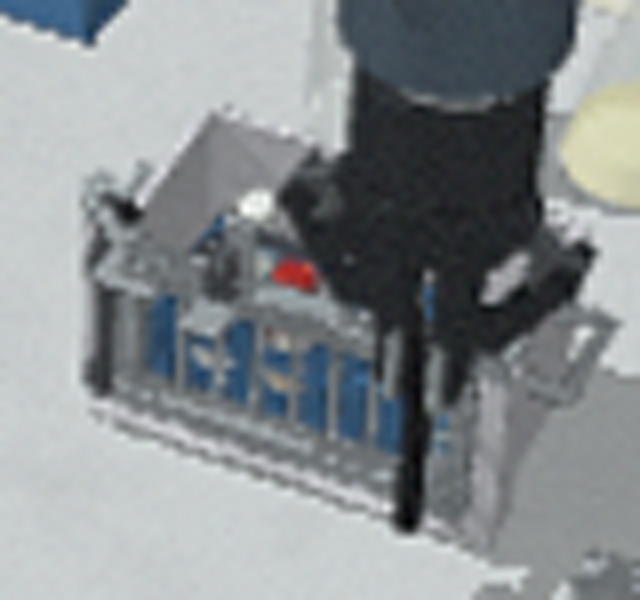

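```bash
cat > arc.py <<'E'
from h import *
from station import robot, claw, readout, imaging
BAR=np.array([.6052,-.078]); HW=BAR+Rc@[.036,.160]
def pose(th):
    c,s=np.cos(th),np.sin(th); r=np.array([[c,s],[-s,c]])@[-.036,-.16]
    return HW+Rc@r, YL-th
def go(th,vel=.08,mf=30):
    p,y=pose(th); hit=robot.servo_line([*p,.278],rpy(y),vel=vel,max_force=mf)
    s=readout.observe(); d=Rc.T@(s['tool_pos'][:2]-HW)
    est=np.arctan2(-.16,-.036)-np.arctan2(d[1],d[0]); est=(est+pi)%(2*pi)-pi
    print(th,hit,round(s['t'],2),'est',round(est,3),'r',round(np.hypot(*d),4),s['ft_force'],round(s['opening'],3)); return hit
E
python3 - <<'E'
from arc import *
for th in (.06,.14,.24):
    if go(th): break
E
```

```text
0.06 False 22.19 est 0.058 r 0.1637 [1.2233 2.8958 3.9844] 0.119
0.14 False 22.51 est 0.136 r 0.1637 [0.2305 3.8252 7.0913] 0.118
0.24 False 22.87 est 0.236 r 0.1638 [1.9159 2.5438 5.5004] 0.117
```

The gate is moving freely, so the bolt has cleared. Continuing the swing.

```bash
python3 - <<'E'
from arc import *
for th in (.36,.48,.6,.72,.84,.96,1.08,1.2,1.32,1.42,1.49):
    if go(th): break
robot.hold(.3)
for n in ('scene','top'): cv2.imwrite(f"pics/{n}12.png",imaging.get_image(n)[:,:,::-1])
a=cv2.imread("pics/scene12.png");b=cv2.imread("pics/top12.png")
cv2.imwrite("pics/c12.png",cv2.resize(np.hstack([a[130:270,210:350],b[110:250,220:360]]),None,fx=2.8,fy=2.8,interpolation=cv2.INTER_CUBIC))
E
```

```text
0.36 False 23.27 est 0.353 r 0.1638 [3.0595 0.2244 6.8236] 0.121
0.48 False 23.67 est 0.474 r 0.1638 [ 3.2722 -0.4927  7.1939] 0.123
0.6 False 24.07 est 0.596 r 0.1638 [0.7494 0.6375 8.9644] 0.12
0.72 False 24.47 est 0.716 r 0.1639 [-0.6907 -1.5042  8.1341] 0.119
0.84 False 24.87 est 0.837 r 0.1639 [-1.1749  0.2588 10.3306] 0.119
0.96 False 25.27 est 0.956 r 0.1639 [-1.7453 -1.5337  9.6677] 0.12
1.08 False 25.67 est 1.076 r 0.164 [-2.8565 -1.0959 12.1251] 0.123
1.2 False 26.07 est 1.196 r 0.164 [-4.7805 -1.4722 12.2867] 0.121
1.32 False 26.47 est 1.316 r 0.1641 [-5.1998 -0.9465 13.0774] 0.12
1.42 False 26.82 est 1.417 r 0.1641 [-5.9465 -0.258  14.5715] 0.119
1.49 False 27.12 est 1.487 r 0.1641 [-6.4865 -1.1938 14.2768] 0.118
```

View pics/c12.png

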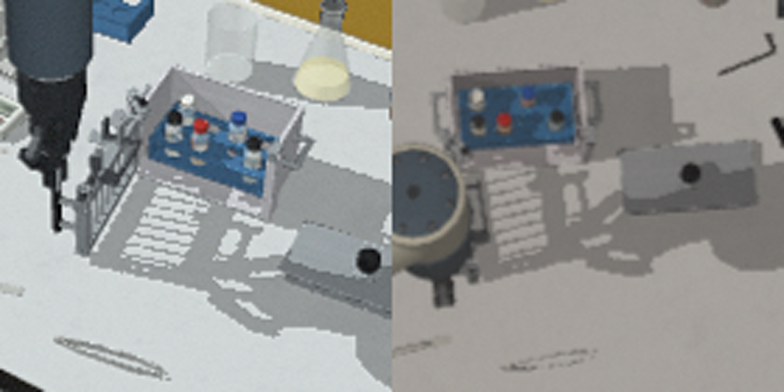

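View pics/scene12.png

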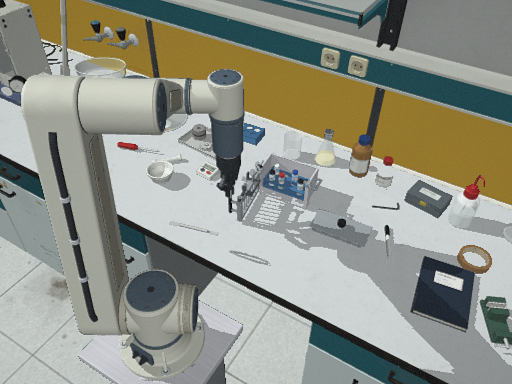

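```bash
python3 - <<'E'
from h import *
from station import robot, readout
robot.hold(.3); s=readout.observe(); print(s['t'],s['tool_pos'],s['ft_force'],s['opening'],abs(s['qvel']).max())
k=tri((341.5,223.5),(220+(690-392)/2.8,110+173/2.8)); print('knob',k,toC(k[0]))
robot.sign_off()
E
```

```text
27.8167 [0.4649 0.0939 0.2788] [-7.7566 -0.4527 15.946 ] 0.11974010125751719 0.0019931711364640408
knob (array([ 0.6112, -0.2451,  0.0317]), np.float64(0.0007400620665281748)) [-0.0918 -0.2366]
the job is handed in; nothing more can be done
```

The carrier is open. The gate is held wide open by its pull, and I handed the job in at about 28 s of the 66 s allowed. The hand-in gives no verdict, so what follows rests on my own checks.

- **Lid:** I lifted it by the knob and set it down to the right, about 0.237 m right of the carrier's middle. Triangulating the knob gives a height of 32 mm, which means the lid is resting on the worktop, and it looks flat in the pictures.
- **Safety catch:** The fingers stopped at an opening that matches the fully squeezed 25 mm.
- **Main catch:** The fingers stopped at about 22.5 mm, against 22 mm fully home. My picture of it was unclear because a vial stood behind the tab. The gate then moved freely, so the bolt had cleared, but I never measured either catch's travel directly.
- **Gate:** The gate angle, worked out from the arm's position, is about 1.49 rad, well past the detent. The fingers are still closed on the 12 mm bar, and the arm is at rest.
- **Other things on the bench:** In the final picture they look undisturbed. I did not measure their positions.
- **Odd readings:** The vertical force on the tool rose to about 16 N during the swing, well below the limits. While I squeezed the safety catch, the arm was pushed about 2 mm, so my estimate of the carrier's position was probably off by about that much in x.

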